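# Load the ice crusher, refit its run knob and hold it down

### The job

Get the ice crusher on the bar running: lift the loading tray by its grip bar so that all four ice cubes slide into the hopper, and let the tray back down. Then pick up the loose run knob, turn it so that the flat in its bore matches the flat of the D-shaped switch shaft, push it fully home and press it down against the switch's spring; finish still gripping the knob and holding the switch pressed down. Leave the coasters, the jigger and the steel cup where they are.

Things in the scene. Friction and masses are not known exactly. Their poses are not given: they have to be found in the camera images.
- crusher: Grey and steel ice crusher, fixed. Origin on the worktop below the tray's hinge line, z up, -x its front. In its frame (mm): base y +-50, top z 50; hopper of steel sheet behind the hinge, x 0..100, y +-47, floor z 54, side rims z 130, rear wall z 152; tray in front of the hinge; switch deck at its -y side, 84 x 76, centred at (-30, -95), top z 70.
- hopper (a point): Point in the middle of the hopper, 100 mm above the worktop, axes as the crusher's: the inside spans x +-45 and y +-42 mm from here, floor 46 mm below, side rims 30 mm above.
- tray (a joint): Steel loading tray, 80 x 84 mm, walls 24 mm on three sides, open to the hopper. Hinge line: along the crusher's y through its point (0, 0, 128 mm), at the tray floor's level. 0 rad = level, grows as the bar end is lifted, to 1.25. 250 g, lightly damped: let go below 1.1 it falls back to 0 by itself within 1 s. Ice slides off above about 0.8.
- tray_grip (a point): Middle of the tray's grip bar: round, black, 10 mm thick, along the crusher's y, 66 mm free between two thin arms, 30 mm in front of the tray's end wall, free above and below. At (-115, 0, 146) mm in the crusher's frame when level; swings about the hinge. Axes: the tray's (the crusher's when level).
- ice_1: Frosted ice cube, 26 mm, 18 g, lying loose in the tray at the start; origin at the centre of its underside.
- ice_2: Ice cube, as ice_1.
- ice_3: Ice cube, as ice_1.
- ice_4: Ice cube, as ice_1.
- knob: Loose black run knob, about 75 g, standing bore down on the worktop. Origin at the centre of its underside, z up. Skirt 40 mm across, 22 mm high; on it a bar grip 12 mm wide (y), top at z 46 mm, x -19 to +17, then a point to x +23. D-bore from below 20 mm deep, 18.6 mm across, its flat 5.2 mm from the axis on the +x side, under the pointed end.
- knob_point (a point): Point on the knob's underside level, 20 mm from its axis on the +x side, below the pointed end of the grip.
- shaft (a point): Flange top of the switch shaft, on its axis: the knob's underside rests here when home; 88 mm above the worktop at rest. z up, +x to the shaft's flat (the crusher's -x side). D-shaft 18 mm tall, 16 mm across, flat 4 mm from the axis, top 6 mm tapering to half; flange 28 mm. It does not turn; the knob goes on with its axes within 0.1 rad of these.
- shaft_mark (a point): Point 20 mm from the shaft's axis on its +x side, at the flange's top: the knob_point lies here when the knob is home.
- spindle (a joint): Switch travel: 0 m = up, 0.008 m = fully down. Spring: starts to move at 5.6 N, 11.2 N when fully down; springs back when let go.
- coasters: Stack of round cork coasters, 68 mm, 20 mm high; origin at the centre of its underside. To be left alone.
- jigger: Steel jigger, 45 mm, 85 mm high; origin under its centre. To be left alone.
- steel_cup: Empty steel cup, 68 mm, 80 mm high; origin under its centre. To be left alone.

How it is judged:
On the way, in this order (a step that is already met when the one before it is completed fails the run):
1. All four ice cubes lie in the hopper (x of ice_1 in the frame of hopper between -0.05 and 0.05 m and y of ice_1 in the frame of hopper between -0.045 and 0.045 m and z of each of ice_1, ice_2, ice_3, ice_4 in the frame of hopper below 0.015 m and x of ice_2 in the frame of hopper between -0.05 and 0.05 m and y of ice_2 in the frame of hopper between -0.045 and 0.045 m and x of ice_3 in the frame of hopper between -0.05 and 0.05 m and y of ice_3 in the frame of hopper between -0.045 and 0.045 m and x of ice_4 in the frame of hopper between -0.05 and 0.05 m and y of ice_4 in the frame of hopper between -0.045 and 0.045 m), for 0.2 s.
2. The knob is fully home on the D-shaft, its flat on the shaft's flat (z of knob in the frame of shaft between -0.003 and 0.003 m and horizontal distance between knob and shaft below 0.004 m and horizontal distance between knob_point and shaft_mark below 0.008 m and angle between knob's own z axis and vertical below 0.09 rad), for 0.2 s.
At the end, for the whole second after the job is handed in: Four cubes in the hopper below its rim; tray down (0.1 rad); knob home on the shaft (3 mm in height, 4 mm off axis, point within 8 mm of the mark, tilt 0.09 rad); switch held down over 5 of its 8 mm, fingers still on the knob (over 3 N) (all of step 1 and all of step 2 and value of joint tray below 0.1 rad and value of joint spindle above 0.005 m and contact force between the fingers and knob above 3 N); the arm keeps its last pose, push and grip.
It fails at once if The coasters, jigger or steel cup are moved more than 25 mm (distance of any of coasters, jigger, steel_cup from where it was at the start of the episode above 0.025 m).
It also fails if it takes over 72 s, if anything falls off the work surface, if the arm or the gripper's body presses on something with over 40 N, if the wrist force passes 120 N, or if a joint passes its speed limit or range.

### The arm

A 7-joint arm with a two-finger parallel gripper is mounted at the origin on a cart in front of the work surface, level with it; the furniture and walls round the work are solid. World frame = base frame: x ahead of the robot, y to its left, z up, the work surface at z = 0. Lengths are in m, angles in rad, forces in N, time in s.
With the tool pointing down it reaches from about 0.4 to 0.85 m from the base axis. Payload 4.4 kg.
Tool frame: the origin (TCP) lies midway between the tips of the shut fingers; the grasp point (between the pads) lies behind it (arm.grip_depth is the z of the grasp point in the tool frame, in m); z points along the fingers, y is the line along which they close (so a half turn about z gives the same grasp; the last joint's range is limited). The gripper opens to 94 mm and grips with 3 to 60 N. Pads are 16 mm wide; open, the fingers measure 119 mm over their backs; the gripper's body (75 mm by 177 mm) begins 78 mm behind the grasp point.
Start: joints at [1.17, 0.628, 0.038, 1.517, -0.027, 0.996, -0.02], TCP at [0.214, -0.614, 0.205] pointing down, gripper open.
Joint ranges: [-3.06, 3.06], [-0.37, 2.12], [-1.25, 1.32], [0.18, 2.47], [-1.1, 4.24], [0.23, 1.98], [-2.94, 2.94]. Speed limits (rad/s): [2.57, 2.57, 3.14, 3.14, 3.14, 3.14, 3.14].

### API

Orientations are given as a 3x3 rotation matrix whose columns are the frame's x, y, z axes.
In Python, from cell import arm, camrig, monitor, job gives the robot as it stands (arm), with the cameras (camrig), the readings (monitor) and the job (job).
- The arm moves only by the shell command python3 steer.py 'ROWS' [OPENING] [FORCE]. ROWS is a JSON list of rows, 1 to 20 of them, each of 6 numbers: dx, dy, dz in m, then a rotation vector rx, ry, rz in rad; each row is the pose to reach, as a shift and turn from the pose commanded when the command began, along the tool's axes at that moment; what a row does not reach only later rows make up. A row lasts 1/10 s, in which the tool goes at most 0.05 m and 0.15 rad, less where a joint would pass 70% of its speed; a pose out of reach is approached as far as the arm can. OPENING is the opening from 0.0 (shut) to 1.0 (fully open), set as the command begins (- or left out keeps the last). The fingers move at their own pace and stop on an object; FORCE is the grip in N (left out, the last holds). Time passes only in rows, so rows that do not move let the fingers close. It prints the time, the measured TCP pose, the force, the opening and the grip force at its end.
- monitor.sense(): the state, without advancing time (a new reading comes with each control period).
- camrig.get_image(name): name is "side" or "top"; returns the picture (480x640x3 uint8, red, green, blue); there is no depth.
- camrig.get_calibration(name): a dict with "mtx" (3x3 intrinsics, pixels), "cam_to_world" (4x4, takes a point from camera to world coordinates). Camera axes: x right, y down, z forward; pixel columns grow to the right and rows downward; lengths in m; the calibration is good to about 2 mm. A picture is of the moment at which its call begins. get_calibration takes no time and is no camera call.
- job.finish_job(): hands the job in; it is judged then, once.
The state is a dict: "clock": time; "joints": joint angles; "qd": joint speeds; "effort": joint torques, N m; "eef_pos": TCP position; "ee_rot": TCP orientation; "contact_force": force on the tool from outside, world axes, zero at the start; "wrist_torque": the same for the moment, N m; "width": opening from 0.0 (shut) to 1.0 (fully open); "finger_force": force on a finger pad.
Only numpy, scipy, OpenCV 4.12 (cv2) and the standard library are available. Lean on these libraries where they do the work, as an engineer would, in place of code of your own. Each camera call takes 0.05 s, during which the arm holds its last target. There are 200 camera calls.

## Working session

There is one attempt and no reset: what is moved stays moved. The work goes in short steps, Python scripts to look and compute and a shell command to move; the robot and the scene stay as the last step left them, time stands still between calls to the robot, and variables do not carry over. Pictures are saved under pics/ and viewed, at most 13 in all, crops included, and the job is handed in when it is done.

```bash
ls; mkdir -p pics; python3 - <<'E'
from cell import arm, camrig, monitor, job
import cv2
for n in("side","top"):
    cv2.imwrite(f"pics/{n}0.png",camrig.get_image(n)[:,:,::-1])
    c=camrig.get_calibration(n);print(n,c["mtx"],c["cam_to_world"])
s=monitor.sense();print(s,arm.grip_depth)
E
```

```text
cell.py
pics
steer.py
side [[610.80005666   0.         323.98008874]
 [  0.         610.80005666 243.92654096]
 [  0.           0.           1.        ]] [[ 0.99492515 -0.07005739  0.0722212   0.50702112]
 [-0.09719336 -0.48349549  0.86993423 -0.61238364]
 [-0.0260267  -0.87253887 -0.48785094  0.54992939]
 [ 0.          0.          0.          1.        ]]
top [[574.86139289   0.         317.67231508]
 [  0.         574.86139289 247.98097507]
 [  0.           0.           1.        ]] [[-0.03894328 -0.97914091  0.1994154   0.39065877]
 [-0.99923598  0.03881813 -0.00453879  0.15859863]
 [-0.00329682 -0.1994398  -0.97990453  1.14112931]
 [ 0.          0.          0.          1.        ]]
{'clock': 0.1, 'joints': array([ 1.17019835,  0.62922695,  0.03845927,  1.51821855, -0.02697891,
        0.99630368, -0.02000042]), 'qd': array([ 5.66783639e-05, -2.80440113e-03,  3.79965853e-04, -1.01475168e-03,
        9.58002155e-04,  1.45793482e-03, -3.93918129e-04]), 'effort': array([ 1.23500260e-03, -5.50797021e+01,  1.14688687e+00, -1.87118036e+01,
       -5.21655707e-02,  1.92040420e-02,  4.79513824e-05]), 'eef_pos': array([ 0.21340296, -0.61336303,  0.20467946]), 'ee_rot': array([[ 9.44476554e-01,  3.28578311e-01, -5.75984199e-04],
       [ 3.28578813e-01, -9.44475310e-01,  1.53362522e-03],
       [-4.00868721e-05, -1.63772927e-03, -9.99998658e-01]]), 'contact_force': array([0.43140767, 0.92567704, 0.45182798]), 'wrist_torque': array([-0.02520711, -0.0117064 , -0.04250507]), 'finger_force': 0.0, 'width': 0.9966121775313473} -0.0188
```

View pics/side0.png

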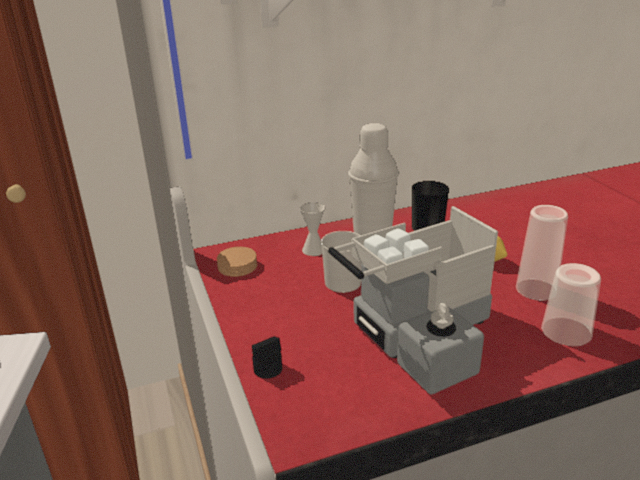

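View pics/top0.png

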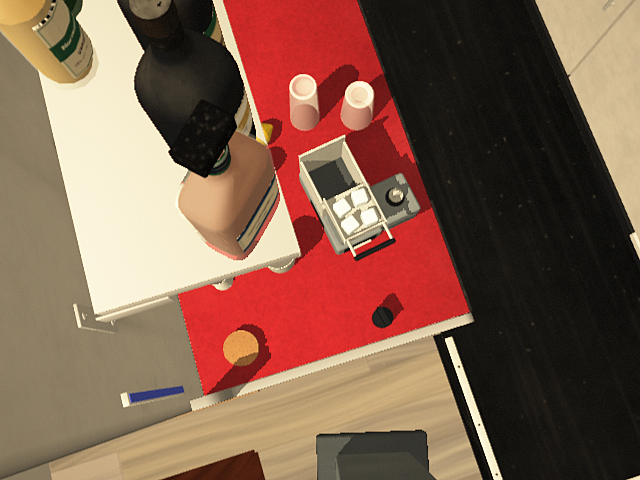

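The side view shows the tray bar at about (347,262), the knob at (267,358) and the shaft at (441,318). The top view shows the bar at about (375,248), the knob at (383,317) and the shaft at (397,195). I'll take enlarged crops for precision.

```bash
python3 - <<'E'
import cv2
a=cv2.imread("pics/side0.png")[220:400,240:500];b=cv2.imread("pics/top0.png")[130:335,295:435]
cv2.imwrite("pics/sc.png",cv2.resize(a,None,fx=3,fy=3,interpolation=cv2.INTER_CUBIC))
b=cv2.resize(b,None,fx=2.9,fy=2.9,interpolation=cv2.INTER_CUBIC)
cv2.imwrite("pics/tc.png",b)
E
```

```text
(no output)
```

View pics/sc.png

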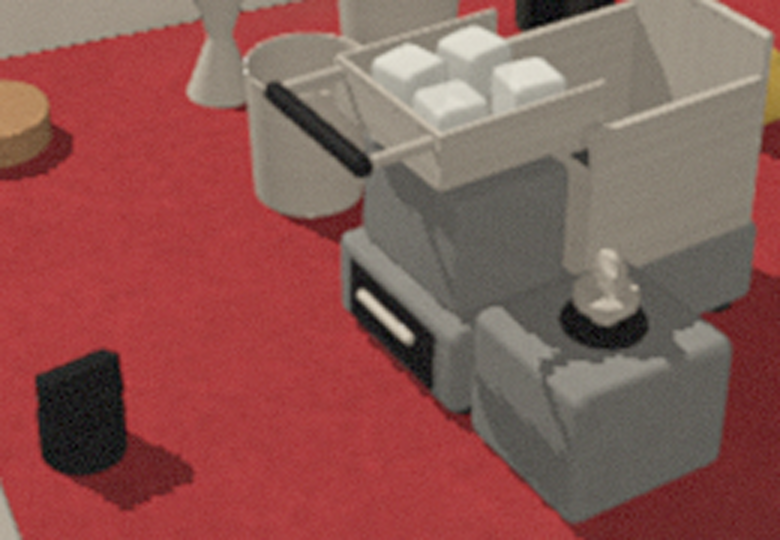

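View pics/tc.png

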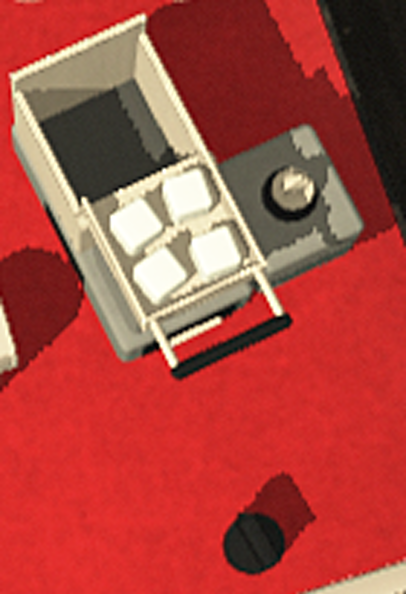

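Bar ends: side (331,250) and (361.7,275.3), top (356.7,257.9) and (394,240.7). Flange: side (441.7,326), top (395,196.5). Rear wall corners: top (299,156) and (345,136). The knob is dark, so I'll boost its contrast to read its yaw.

```bash
cat > h.py <<'E'
import numpy as np
from cell import arm, camrig, monitor, job
def proj(n,P):
    c=camrig.get_calibration(n);T=np.linalg.inv(c["cam_to_world"]);p=T[:3,:3]@np.asarray(P,float).T+T[:3,3:4];p=c["mtx"]@p
    return (p[:2]/p[2]).T
def ray(n,u):
    c=camrig.get_calibration(n);T=c["cam_to_world"];d=T[:3,:3]@np.linalg.solve(c["mtx"],[u[0],u[1],1]);return T[:3,3],d/np.linalg.norm(d)
def tri(us,ut):
    A=np.zeros((3,3));b=np.zeros(3)
    L=[ray("side",us),ray("top",ut)]
    for o,d in L:
        M=np.eye(3)-np.outer(d,d);A+=M;b+=M@o
    X=np.linalg.solve(A,b);e=max(np.linalg.norm((np.eye(3)-np.outer(d,d))@(X-o)) for o,d in L);return X,e
E
python3 - <<'E'
from h import *
import cv2
from scipy.optimize import least_squares
f=lambda t,u:(295+t[0]/2.9,130+t[1]/2.9) if u else (240+t[0]/3,220+t[1]/3)
for n,s,t in [("bar+",(273,91),(179,371)),("bar-",(365,166),(287,321)),("flange",(604,317),(291,193)),("knob?",(82,370),(254,543)),("rear+",(640,3),(12,75)),("rear-",(765,37),(145,17))]:
    print(n,*tri(f(s,0),f(t,1)))
out=[]
for n,(x,y) in {"side":(267,357),"top":(383,317)}.items():
    im=cv2.imread(f"pics/{n}0.png")[y-25:y+25,x-25:x+25].astype(float)
    im=np.clip((np.clip(im,0,110)/110)**.5*255,0,255).astype(np.uint8)
    out.append(cv2.resize(im,(400,400),interpolation=cv2.INTER_CUBIC))
cv2.imwrite("pics/k.png",np.hstack(out))
E
```

```text
bar+ [0.57320426 0.08612151 0.14760056] 0.000889689422959987
bar- [0.60275505 0.0186522  0.14767644] 0.0020789645062443654
flange [7.03794237e-01 5.37376695e-05 7.50291629e-02] 0.0010207769528798524
knob? [0.47829145 0.03548136 0.04152296] 0.003276336347032802
rear+ [0.77039013 0.18174514 0.12885006] 0.002029121183797746
rear- [0.79941369 0.09587734 0.15193489] 0.00036925102915358
```

View pics/k.png

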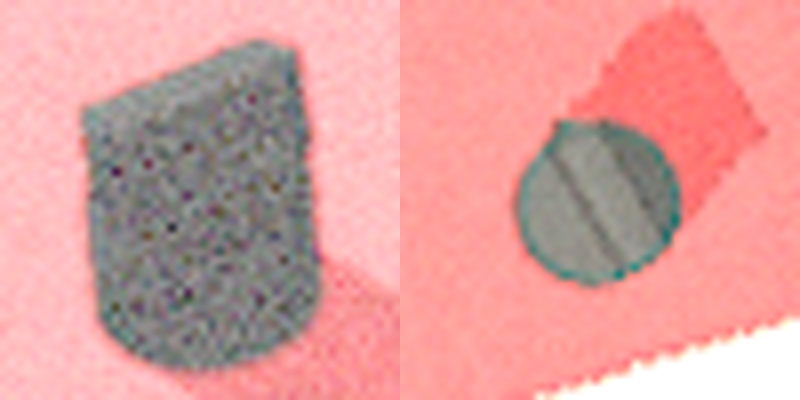

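The crop shows the knob's point at upper-left in the top view, about (378.6,307.3), so its yaw is near 28°. I'll fit the models to both views.

```bash
cat > fit.py <<'E'
from h import *
import cv2
from scipy.optimize import least_squares, minimize
f=lambda t,u:(295+t[0]/2.9,130+t[1]/2.9) if u else (240+t[0]/3,220+t[1]/3)
# crusher fit
obs=[("side",(-115,34,146),(273,91)),("side",(-115,-34,146),(365,166)),("top",(-115,34,146),(179,371)),("top",(-115,-34,146),(287,321)),
("top",(100,47,152),(12,75)),("top",(100,-47,152),(145,17)),("side",(100,-47,152),(765,37)),("side",(0,-47,130),(590,128)),("side",(-84,-42,152),(440,140)),("top",(-84,42,152),(148,318)),("top",(-84,-42,152),(265,268))]
def W(p,v):
    v=np.asarray(v,float)/1000;c,s=np.cos(p[2]),np.sin(p[2]);return np.array([p[0]+c*v[0]-s*v[1],p[1]+s*v[0]+c*v[1],v[2]])
def res(p):
    return np.concatenate([proj(n,[W(p,v)])[0]-f(t,n=="top") for n,v,t in obs])
r=least_squares(res,[.69,.1,.41],loss="soft_l1");print("crusher",r.x,np.degrees(r.x[2]));print(res(r.x).reshape(-1,2).round(1).tolist())
p=r.x
for n in("side","top"):print(n,"pred flange",proj(n,[W(p,(-30,-95,88)),W(p,(-30,-95,106))]).round(1))
print("grip",W(p,(-115,0,146)),"shaft",W(p,(-30,-95,88)))
# knob silhouette
M={}
for n in("side","top"):
    im=cv2.imread(f"pics/{n}0.png")
    M[n]=(im.max(2)<(75 if n=="side" else 75)).astype(np.uint8)
    x,y=dict(side=(267,357),top=(383,317))[n];m=np.zeros_like(M[n]);m[y-25:y+25,x-25:x+25]=1;M[n]*=m
    k,l,st,_=cv2.connectedComponentsWithStats(M[n]);M[n]=(l==1+st[1:,4].argmax()).astype(np.uint8);print(n,M[n].sum())
a=np.linspace(0,6.28,60);sk=np.array([(20*np.cos(t),20*np.sin(t),z) for t in a for z in(0,22)])
bar=np.array([(x,y,z) for z in(20,46) for x,y in((-19,-6),(-19,6),(17,6),(17,-6),(23,0))])
S=8
def cost(q):
    q=np.array(q)*[.01,.01,.3];e=0
    for n in M:
        m=np.zeros((480*S//1,640*S),np.uint8) if 0 else None
        x0,y0=dict(side=(237,327),top=(353,287))[n]
        m=np.zeros((60*S,60*S),np.uint8)
        for g in(sk,bar):
            u=proj(n,[W(q,v) for v in g]);h=cv2.convexHull((((u-[x0,y0])+.5)*S).round().astype(np.int32));cv2.fillConvexPoly(m,h,1)
        m=cv2.resize(m.astype(np.float32),(60,60),interpolation=cv2.INTER_AREA)
        e+=np.abs(m-M[n][y0:y0+60,x0:x0+60]).sum()
    return e
best=[]
for yaw in np.radians([28,28+180,20,40,200]):
    r=minimize(cost,np.array([.475,.035,yaw])/[.01,.01,.3],method="Nelder-Mead",options=dict(initial_simplex=np.array([.475,.035,yaw])/[.01,.01,.3]+np.array([[0,0,0],[.5,0,0],[0,.5,0],[0,0,.4]])))
    print(r.fun,(r.x*[.01,.01,.3]).round(4),np.degrees(r.x[2]*.3))
E
python3 fit.py
```

```text
crusher [0.69261492 0.10030726 0.41926818] 24.02229707396297
[[-0.1, 1.8], [-3.2, 0.0], [0.8, -0.7], [-2.2, -0.2], [-1.6, -0.5], [-1.3, -2.1], [1.8, -0.9], [1.1, 2.8], [-3.6, 0.5], [-0.4, 3.4], [1.6, 0.1]]
side pred flange [[441.  317. ]
 [442.  305.3]]
top pred flange [[395.6 194. ]
 [396.8 191.2]]
grip [0.58757541 0.05349167 0.146     ] shaft [0.70388706 0.00132273 0.088     ]
side 1023
top 344
143.484375 [0.4785 0.0331 0.5897] 33.789574746105465
138.703125 [0.4788 0.0334 3.7383] 214.18935337323708
144.28125 [0.4788 0.0331 0.5915] 33.89200323165497
147.078125 [0.4789 0.0337 0.6798] 38.94756118506569
136.671875 [0.4787 0.0336 3.7647] 215.70202803605633
```

```bash
cat >> fit.py <<'E'
print("----")
D={}
def polys(q,n,x0,y0,off):
    return [cv2.convexHull((((proj(n,[W(q,v) for v in g])-[x0,y0])+.5+off)*S).round().astype(np.int32)) for g in(sk,bar)]
def cost2(z):
    q=np.array(z[:3])*[.01,.01,.3];e=5*np.sum(np.square(z[3:]))
    for i,n in enumerate(M):
        x0,y0=dict(side=(237,327),top=(353,287))[n];m=np.zeros((60*S,60*S),np.uint8)
        for h in polys(q,n,x0,y0,np.array(z[3+2*i:5+2*i])):cv2.fillConvexPoly(m,h,1)
        e+=np.abs(cv2.resize(m.astype(np.float32),(60,60),interpolation=cv2.INTER_AREA)-M[n][y0:y0+60,x0:x0+60]).sum()
    return e
rows=[]
for yaw in(.55,3.73):
    z0=np.r_[np.array([.4787,.0335,yaw])/[.01,.01,.3],0,0,0,0]
    r=minimize(cost2,z0,method="Nelder-Mead",options=dict(maxiter=2500,initial_simplex=np.vstack([z0,z0+np.diag([.4,.4,.4,1,1,1,1])])))
    z=r.x;q=z[:3]*[.01,.01,.3];print(r.fun,q.round(4),np.degrees(q[2]),z[3:].round(2))
    o=[]
    for i,n in enumerate(M):
        x0,y0=dict(side=(237,327),top=(353,287))[n];im=cv2.imread(f"pics/{n}0.png")[y0:y0+60,x0:x0+60].astype(float)
        im=(np.clip(im,0,110)/110)**.5*255
        im=cv2.resize(im.astype(np.uint8),None,fx=S,fy=S,interpolation=cv2.INTER_CUBIC)
        u=((proj(n,[W(q,v) for v in bar[5:]])-[x0,y0]+.5+z[3+2*i:5+2*i])*S).round().astype(np.int32)
        cv2.polylines(im,[u[[0,1,2,4,3]]],True,(255,255,0),1);cv2.polylines(im,polys(q,n,x0,y0,z[3+2*i:5+2*i]),True,(0,255,0),1)
        o.append(im[110:380,80:400])
    rows.append(np.hstack(o))
cv2.imwrite("pics/ov.png",np.vstack(rows))
E
python3 fit.py | sed -n '/----/,$p'
```

```text
Traceback (most recent call last):
  File "fit.py", line 39, in <module>
    r=minimize(cost,np.array([.475,.035,yaw])/[.01,.01,.3],method="Nelder-Mead",options=dict(initial_simplex=np.array([.475,.035,yaw])/[.01,.01,.3]+np.array([[0,0,0],[.5,0,0],[0,.5,0],[0,0,.4]])))
  File "fit.py", line 33, in cost
    u=proj(n,[W(q,v) for v in g]);h=cv2.convexHull((((u-[x0,y0])+.5)*S).round().astype(np.int32));cv2.fillConvexPoly(m,h,1)
  File "h.py", line 4, in proj
    c=camrig.get_calibration(n);T=np.linalg.inv(c["cam_to_world"]);p=T[:3,:3]@np.asarray(P,float).T+T[:3,3:4];p=c["mtx"]@p
ValueError: time passes only in moves, steps and waits
```

Calibration calls are limited per script, so I'll cache them.

```bash
python3 - <<'E'
s=open("h.py").read()
s=s.replace("from cell import arm, camrig, monitor, job\n","from cell import arm, camrig, monitor, job\nC={n:camrig.get_calibration(n) for n in('side','top')}\n").replace("c=camrig.get_calibration(n)","c=C[n]")
open("h.py","w").write(s)
f=open("fit.py").read();f=f.replace("np.radians([28,28+180,20,40,200])","[]");open("fit.py","w").write(f)
E
python3 fit.py | sed -n '/----/,$p'
```

```text
----
132.64479057208445 [0.4786 0.0336 0.6808] 39.00423689303733 [ 0.41 -0.46  0.34  0.21]
129.7063560867736 [0.4791 0.034  3.7977] 217.5933758042964 [ 0.03 -0.3   0.42  0.37]
```

View pics/ov.png

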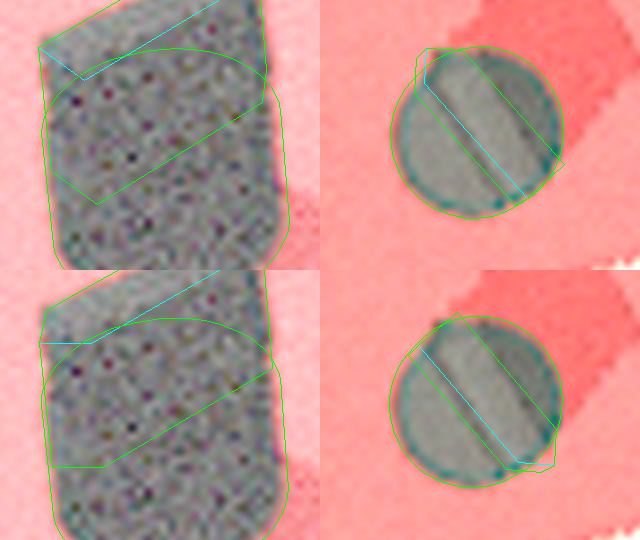

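```bash
python3 - <<'E'
from h import *
def W(p,v):
    v=np.asarray(v,float)/1000;c,s=np.cos(p[2]),np.sin(p[2]);return np.array([p[0]+c*v[0]-s*v[1],p[1]+s*v[0]+c*v[1],v[2]])
print("obs side L(252.6,345.5) R1(275.1,337) R2(278.9,338.2); top apex(378.6,307.3) ,R-edge top end (383.6,307.6)")
for d in(22,27,32,202,207,212):
    for n in("side","top"):
        print(d,n,proj(n,[W((.4787,.0336,np.radians(d)),v) for v in((-19,-6,46),(-19,6,46),(17,6,46),(23,0,46),(17,-6,46))]).round(1).tolist())
E
```

```text
obs side L(252.6,345.5) R1(275.1,337) R2(278.9,338.2); top apex(378.6,307.3) ,R-edge top end (383.6,307.6)
22 side [[253.2, 349.0], [249.8, 344.0], [275.0, 335.6], [280.9, 336.7], [278.6, 340.5]]
22 top [[390.8, 322.9], [385.0, 325.6], [376.9, 308.2], [378.4, 304.0], [382.6, 305.6]]
27 side [[254.1, 349.6], [250.0, 344.8], [274.1, 335.1], [280.2, 335.9], [278.5, 339.8]]
27 top [[391.4, 322.3], [385.9, 325.4], [376.3, 308.8], [377.4, 304.5], [381.7, 305.7]]
32 side [[255.1, 350.1], [250.3, 345.6], [273.2, 334.7], [279.4, 335.1], [278.2, 339.1]]
32 top [[392.0, 321.6], [386.8, 325.2], [375.8, 309.4], [376.5, 305.1], [380.9, 305.9]]
202 side [[276.3, 335.1], [280.0, 340.0], [254.7, 348.5], [248.7, 347.4], [251.3, 343.5]]
202 top [[376.4, 307.2], [382.1, 304.7], [390.3, 322.0], [388.8, 326.2], [384.6, 324.6]]
207 side [[275.4, 334.6], [279.8, 339.2], [255.5, 349.0], [249.3, 348.3], [251.4, 344.2]]
207 top [[375.8, 307.9], [381.2, 304.8], [390.9, 321.4], [389.7, 325.7], [385.4, 324.5]]
212 side [[274.5, 334.2], [279.5, 338.5], [256.4, 349.5], [250.1, 349.1], [251.6, 344.9]]
212 top [[375.2, 308.6], [380.3, 305.0], [391.4, 320.7], [390.6, 325.2], [386.2, 324.3]]
```

The point is at the upper-left end in both views, so knob yaw ≈ 27°, and the bar middle is at (0.588, 0.053, 0.147). Moving above the bar first.

```bash
python3 steer.py '[[0,0,-0.05,0,0,0],[0.5724,-0.5071,-0.06,0,0,-1.655],[0.5724,-0.5071,-0.06,0,0,-1.655],[0.5724,-0.5071,-0.06,0,0,-1.655],[0.5724,-0.5071,-0.06,0,0,-1.655],[0.5724,-0.5071,-0.06,0,0,-1.655],[0.5724,-0.5071,-0.06,0,0,-1.655],[0.5724,-0.5071,-0.06,0,0,-1.655],[0.5724,-0.5071,-0.06,0,0,-1.655],[0.5724,-0.5071,-0.06,0,0,-1.655],[0.5724,-0.5071,-0.06,0,0,-1.655],[0.5724,-0.5071,-0.06,0,0,-1.655],[0.5724,-0.5071,-0.06,0,0,-1.655],[0.5724,-0.5071,-0.06,0,0,-1.655],[0.5724,-0.5071,-0.06,0,0,-1.655],[0.5724,-0.5071,-0.06,0,0,-1.655],[0.5724,-0.5071,-0.06,0,0,-1.655],[0.5724,-0.5071,-0.06,0,0,-1.655],[0.5724,-0.5071,-0.06,0,0,-1.655],[0.5724,-0.5071,-0.06,0,0,-1.655]]' 0.22; python3 -c "
from cell import arm, camrig, monitor, job
s=monitor.sense();print(s['eef_pos'],s['ee_rot'].round(3),s['joints'].round(2),s['width'])"
```

```text
clock: 2.1
eef_pos: [0.5869, 0.0503, 0.2653]
ee_rot: [[-0.404, 0.915, -0.001], [0.915, 0.404, -0.002], [-0.001, -0.002, -1.0]]
contact_force: [-0.5, -0.3, 1.0]
width: 0.218
finger_force: 0.0
[0.58690886 0.0502815  0.26529327] [[-0.404  0.915 -0.001]
 [ 0.915  0.404 -0.002]
 [-0.001 -0.002 -1.   ]] [ 0.18  0.52 -0.49  1.61  0.27  1.09  0.03] 0.2179883670192504
```

```bash
python3 steer.py '[[0,0,0,0,0,0],[0,0,0.04,0,0,0],[0,0,0.08,0,0,0],[0,0,0.11,0,0,0],[0,0,0.131,0,0,0],[0,0,0.131,0,0,0],[0,0,0.131,0,0,0]]' 0.22 && python3 steer.py '[[0,0,0,0,0,0],[0,0,0,0,0,0],[0,0,0,0,0,0],[0,0,0,0,0,0],[0,0,0,0,0,0]]' 0.0 12
```

```text
clock: 2.8
eef_pos: [0.5878, 0.0523, 0.1351]
ee_rot: [[-0.406, 0.914, 0.0], [0.914, 0.406, -0.0], [-0.0, 0.0, -1.0]]
contact_force: [1.0, -0.4, -0.1]
width: 0.218
finger_force: 0.0
clock: 3.3
eef_pos: [0.5889, 0.0531, 0.136]
ee_rot: [[-0.407, 0.914, 0.003], [0.914, 0.407, -0.0], [-0.001, 0.003, -1.0]]
contact_force: [1.0, -0.3, 5.9]
width: 0.1
finger_force: 12.0
```

```bash
python3 -c "
import numpy as np
for t in (.15,.3,.45,.6,.7,.8,.9,1.0,1.06):
    a=.5*t;p=t+.1553;y=.115-.1164*np.cos(p);z=-(.1164*np.sin(p)-.018)
    print(t,round(y-.012*np.sin(a),4),round(z-.012*(1-np.cos(a)),4),round(a,3))"
```

```text
0.15 0.0031 -0.017 0.075
0.3 0.0087 -0.0333 0.15
0.45 0.0166 -0.0485 0.225
0.6 0.0267 -0.0623 0.3
0.7 0.0345 -0.0706 0.35
0.8 0.0431 -0.078 0.4
0.9 0.0524 -0.0845 0.45
1.0 0.0623 -0.09 0.5
1.06 0.0684 -0.0928 0.53
```

```bash
python3 steer.py '[[0,0.0015,-0.0085,0.037,0,0],[0,0.0031,-0.017,0.075,0,0],[0,0.006,-0.025,0.112,0,0],[0,0.0087,-0.0333,0.15,0,0],[0,0.0125,-0.041,0.187,0,0],[0,0.0166,-0.0485,0.225,0,0],[0,0.0215,-0.0555,0.262,0,0],[0,0.0267,-0.0623,0.3,0,0],[0,0.0345,-0.0706,0.35,0,0],[0,0.0431,-0.078,0.4,0,0],[0,0.0524,-0.0845,0.45,0,0],[0,0.0623,-0.09,0.5,0,0],[0,0.0655,-0.0915,0.515,0,0],[0,0.0655,-0.0915,0.515,0,0],[0,0.0655,-0.0915,0.515,0,0],[0,0.0655,-0.0915,0.515,0,0],[0,0.0655,-0.0915,0.515,0,0],[0,0.0655,-0.0915,0.515,0,0]]'; python3 - <<'E'
from cell import arm, camrig, monitor, job
import cv2,numpy as np
a=camrig.get_image("side")[130:400,250:550,::-1];b=camrig.get_image("top")[110:290,270:430,::-1]
cv2.imwrite("pics/lift.png",np.hstack([cv2.resize(a,(500,450)),cv2.resize(b,(300,337)) if 0 else cv2.copyMakeBorder(cv2.resize(b,(300,338)),0,112,0,0,0)]))
E
```

```text
clock: 5.1
eef_pos: [0.6464, 0.0783, 0.2272]
ee_rot: [[-0.406, 0.794, -0.452], [0.914, 0.352, -0.203], [-0.001, -0.496, -0.869]]
contact_force: [-3.1, -2.5, 5.4]
width: 0.1
finger_force: 12.0
```

View pics/lift.png

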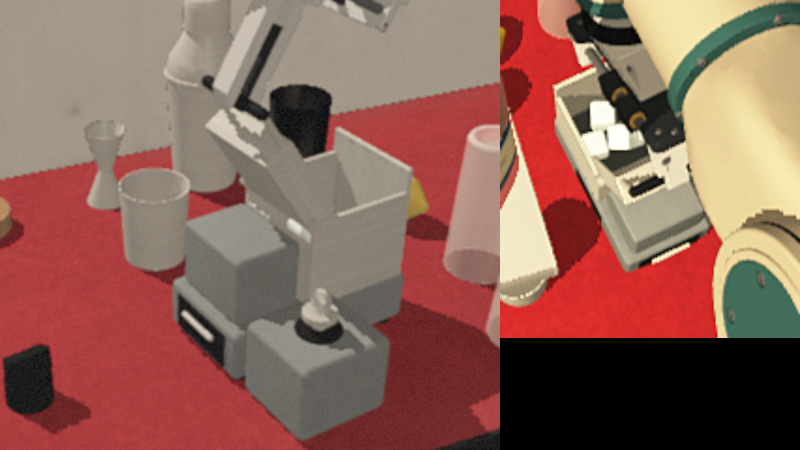

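The tray is up at about 1.0 rad. The top view shows at least three cubes in the hopper. I'll lower it along the same arc.

```bash
python3 -c "
import numpy as np
c,s=np.cos(.515),np.sin(.515)
for t in (.9,.75,.6,.45,.3,.15,0):
    a=.5*t;p=t+.1553;y=.115-.1164*np.cos(p)-.012*np.sin(a)-.0655;z=-(.1164*np.sin(p)-.018)-.012*(1-np.cos(a))+.0915
    print(round(c*y+s*z,4),round(-s*y+c*z,4),round(a-.515,3))"
```

```text
-0.0079 0.0126 -0.065
-0.0149 0.0281 -0.14
-0.0194 0.0445 -0.215
-0.0214 0.0615 -0.29
-0.0208 0.0786 -0.365
-0.0176 0.0956 -0.44
-0.0119 0.1119 -0.515
```

```bash
python3 steer.py '[[0,-0.004,0.0063,-0.032,0,0],[0,-0.0079,0.0126,-0.065,0,0],[0,-0.0149,0.0281,-0.14,0,0],[0,-0.0194,0.0445,-0.215,0,0],[0,-0.0214,0.0615,-0.29,0,0],[0,-0.0208,0.0786,-0.365,0,0],[0,-0.0176,0.0956,-0.44,0,0],[0,-0.0148,0.104,-0.477,0,0],[0,-0.0119,0.1119,-0.515,0,0],[0,-0.0119,0.1119,-0.515,0,0],[0,-0.0119,0.1119,-0.515,0,0]]' && python3 steer.py '[[0,0,0,0,0,0],[0,0,0,0,0,0],[0,0,-0.04,0,0,0],[0,0,-0.09,0,0,0],[0,0,-0.13,0,0,0],[-0.04,-0.03,-0.13,0,0,0],[-0.06,-0.06,-0.13,0,0,0],[-0.06,-0.1,-0.13,0,0,0],[-0.06,-0.12,-0.13,0,0,0],[-0.06,-0.12,-0.13,0,0,0]]' 0.22; python3 - <<'E'
from cell import arm, camrig, monitor, job
import cv2,numpy as np
a=camrig.get_image("side")[180:400,240:500,::-1];b=camrig.get_image("top")[110:335,270:430,::-1]
cv2.imwrite("pics/down.png",np.hstack([cv2.resize(a,(480,406)),cv2.resize(b,(289,406))]))
s=monitor.sense();print(s['eef_pos'],s['joints'].round(2))
E
```

```text
clock: 6.3
eef_pos: [0.5887, 0.0536, 0.1352]
ee_rot: [[-0.407, 0.914, 0.002], [0.914, 0.407, 0.001], [-0.0, 0.003, -1.0]]
contact_force: [1.2, -0.9, 2.6]
width: 0.101
finger_force: 12.0
clock: 7.3
eef_pos: [0.4996, -0.0524, 0.2642]
ee_rot: [[-0.404, 0.915, -0.003], [0.915, 0.404, -0.002], [-0.0, -0.004, -1.0]]
contact_force: [-0.3, -0.2, 0.3]
width: 0.216
finger_force: 0.0
[ 0.50288073 -0.05028642  0.26463171] [ 0.41  0.39 -0.51  1.83  0.22  0.99  0.23]
```

View pics/down.png

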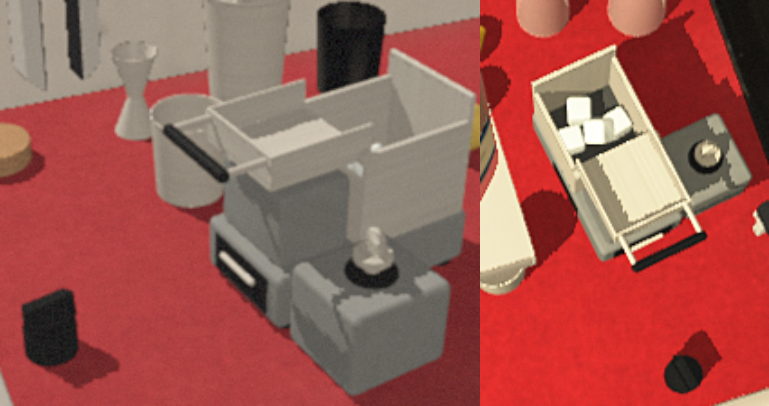

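All four cubes now lie in the hopper, at about (597,130) in the right panel. The tray is level and empty. Next is the knob.

```bash
python3 steer.py '[[0.0867,0.0119,0.03,0,0,1.517],[0.0867,0.0119,0.06,0,0,1.517],[0.0867,0.0119,0.1,0,0,1.517],[0.0867,0.0119,0.14,0,0,1.517],[0.0867,0.0119,0.165,0,0,1.517],[0.0867,0.0119,0.165,0,0,1.517],[0.0867,0.0119,0.165,0,0,1.517],[0.0867,0.0119,0.165,0,0,1.517],[0.0867,0.0119,0.165,0,0,1.517],[0.0867,0.0119,0.165,0,0,1.517],[0.0867,0.0119,0.165,0,0,1.517],[0.0867,0.0119,0.165,0,0,1.517],[0.0867,0.0119,0.165,0,0,1.517],[0.0867,0.0119,0.165,0,0,1.517]]' 0.35 && python3 - <<'E'
from cell import arm, camrig, monitor, job
import cv2,numpy as np
s=monitor.sense();print(s['joints'].round(2))
def enh(im): return ((np.clip(im.astype(float),0,140)/140)**.6*255).astype(np.uint8)
a=camrig.get_image("side")[270:390,210:330,::-1]
cv2.imwrite("pics/pre.png",cv2.resize(enh(a),(480,480),interpolation=cv2.INTER_CUBIC))
E
```

```text
clock: 8.8
eef_pos: [0.4782, 0.0337, 0.0994]
ee_rot: [[0.889, 0.457, 0.0], [0.457, -0.889, 0.0], [0.0, -0.0, -1.0]]
contact_force: [-0.4, -1.3, -0.2]
width: 0.35
finger_force: 0.0
[-0.12  0.56 -0.02  2.09  0.02  0.5  -1.25]
```

View pics/pre.png

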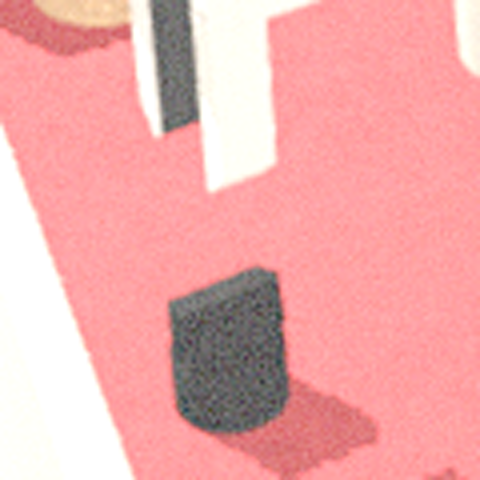

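The fingers straddle the knob, whose point is to the right and rear as expected. Descend and grip.

```bash
python3 steer.py '[[0,0,0.03,0,0,0],[0,0,0.055,0,0,0],[0,0,0.0735,0,0,0],[0,0,0.0735,0,0,0],[0,0,0.0735,0,0,0]]' 0.35 && python3 steer.py '[[0,0,0,0,0,0],[0,0,0,0,0,0],[0,0,0,0,0,0],[0,0,0,0,0,0],[0,0,0,0,0,0],[0,0,0,0,0,0]]' 0.0 45 && python3 steer.py '[[0,0,-0.03,0,0,0],[0,0,-0.08,0,0,0],[0,0,-0.13,0,0,0],[0,0,-0.154,0,0,0],[0,0,-0.154,0,0,0],[0,0,-0.154,0,0,0]]'; python3 - <<'E'
from cell import arm, camrig, monitor, job
import cv2,numpy as np
def enh(im): return ((np.clip(im.astype(float),0,120)/120)**.5*255).astype(np.uint8)
s=camrig.get_image("side");t=camrig.get_image("top")
cv2.imwrite("pics/s_l.png",s[:,:,::-1])
cv2.imwrite("pics/held.png",np.hstack([cv2.resize(enh(s[220:340,210:330,::-1]),(480,480),interpolation=cv2.INTER_CUBIC)]))
E
```

```text
clock: 9.35
eef_pos: [0.478, 0.0334, 0.0261]
ee_rot: [[0.89, 0.456, -0.0], [0.456, -0.89, 0.0], [-0.0, -0.0, -1.0]]
contact_force: [-0.0, 0.0, 0.5]
width: 0.35
finger_force: 0.0
clock: 9.95
eef_pos: [0.4787, 0.0335, 0.0267]
ee_rot: [[0.89, 0.455, 0.002], [0.455, -0.89, 0.0], [0.001, 0.001, -1.0]]
contact_force: [-1.0, -0.3, 5.5]
width: 0.119
finger_force: 45.0
clock: 10.55
eef_pos: [0.4777, 0.0335, 0.1799]
ee_rot: [[0.89, 0.455, 0.0], [0.455, -0.89, 0.0], [0.0, 0.0, -1.0]]
contact_force: [0.7, -0.0, -1.4]
width: 0.122
finger_force: 45.0
```

View pics/held.png

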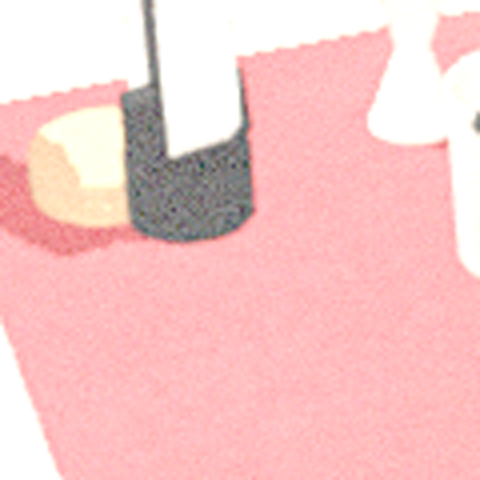

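```bash
cat > heldfit.py <<'E'
from h import *
import cv2
from scipy.optimize import least_squares
yaw=np.radians(27.1);tx=np.array([np.cos(yaw),np.sin(yaw),0]);ty=np.array([np.sin(yaw),-np.cos(yaw),0]);up=np.array([0,0,1.])
tcp=np.array([.4780,.0335,.1799])
print("near finger tip centre pred",proj("side",[tcp+.0185*ty,tcp+.0185*ty+.008*tx,tcp+.0185*ty-.008*tx]).round(1).tolist(),"obs 261.2,255.7 [270.7,252][251.7,259.5]")
a=np.linspace(0,6.283,90)
im=cv2.imread("pics/s_l.png");m=(im.max(2)<70)
for r in range(262,278,2):
    c=np.where(m[r,236:280])[0];print(r,c.min()+236,c.max()+236+1,end=" | ")
print()
for ox in(-.003,0,.003):
    b=tcp-.0262*up+ox*tx
    P=np.array([b+.02*(np.cos(t)*tx+np.sin(t)*ty)+h*up for t in a for h in(0,.022)])
    h=cv2.convexHull(proj("side",P).astype(np.float32))[:,0]
    g=np.zeros((480*4,640*4),np.uint8);cv2.fillConvexPoly(g,((h+.5)*4).round().astype(np.int32),1)
    print(ox,[(r,c.min()/4,c.max()/4+.25) for r in range(262,278,4) for c in [np.where(g[r*4+2])[0]] if len(c)], "bottom",h[:,1].max())
    for s in(1,-1):
        print("  bar",s,proj("side",[b+(s*np.array(v)[0]*tx+s*v[1]*ty*-1+v[2]*up)/1000 for v in((-19,-6,46),(-19,6,46),(17,6,46),(23,0,46),(17,-6,46),(17,-6,23))]).round(1).tolist())
E
python3 heldfit.py
```

```text
near finger tip centre pred [[263.4, 260.7], [269.4, 258.8], [257.4, 262.7]] obs 261.2,255.7 [270.7,252][251.7,259.5]
262 241 273 | 264 242 273 | 266 242 273 | 268 242 273 | 270 242 273 | 272 242 274 | 274 243 272 | 276 243 270 | 
-0.003 [(262, np.float64(238.5), np.float64(272.0)), (266, np.float64(239.0), np.float64(272.25)), (270, np.float64(239.5), np.float64(272.5)), (274, np.float64(239.75), np.float64(272.75))] bottom 282.27078
  bar 1 [[240.6, 247.3], [236.1, 243.2], [263.0, 234.9], [269.7, 235.4], [267.7, 238.7], [269.0, 255.3]]
  bar -1 [[264.5, 234.4], [269.2, 238.3], [242.1, 246.8], [235.2, 246.2], [237.6, 242.7], [239.5, 259.4]]
0 [(262, np.float64(240.75), np.float64(274.25)), (266, np.float64(241.25), np.float64(274.5)), (270, np.float64(241.75), np.float64(274.75)), (274, np.float64(242.25), np.float64(274.5))] bottom 281.4948
  bar 1 [[242.9, 246.6], [238.4, 242.5], [265.2, 234.2], [271.9, 234.7], [269.9, 238.0], [271.2, 254.6]]
  bar -1 [[266.7, 233.7], [271.4, 237.6], [244.4, 246.1], [237.6, 245.5], [239.9, 242.0], [241.7, 258.7]]
0.003 [(262, np.float64(243.25), np.float64(276.5)), (266, np.float64(243.5), np.float64(276.75)), (270, np.float64(244.0), np.float64(277.25)), (274, np.float64(244.5), np.float64(276.25))] bottom 280.72174
  bar 1 [[245.2, 245.8], [240.7, 241.8], [267.4, 233.5], [274.1, 234.0], [272.1, 237.3], [273.4, 253.9]]
  bar -1 [[268.9, 233.1], [273.6, 236.9], [246.7, 245.4], [239.9, 244.8], [242.2, 241.3], [243.9, 257.9]]
```

The fit shows the knob held within about 0.5 mm of centre, with its point on the tool's +x side. Carry it over the shaft at (0.7038, 0.0008) and turn to yaw 204°.

```bash
python3 steer.py '[[0,0,-0.04,0,0,-0.15],[0.04,0.028,-0.04,0,0,-0.3],[0.08,0.057,-0.04,0,0,-0.45],[0.12,0.085,-0.04,0,0,-0.6],[0.15,0.107,-0.04,0,0,-0.75],[0.1854,0.1318,-0.04,0,0,-0.9],[0.1854,0.1318,-0.04,0,0,-1.05],[0.1854,0.1318,-0.04,0,0,-1.2],[0.1854,0.1318,-0.04,0,0,-1.35],[0.1854,0.1318,-0.04,0,0,-1.5],[0.1854,0.1318,-0.04,0,0,-1.5],[0.1854,0.1318,-0.04,0,0,-1.5]]' && python3 steer.py '[[0,0,0,0,0,-0.15],[0,0,0,0,0,-0.3],[0,0,0,0,0,-0.45],[0,0,0,0,0,-0.6],[0,0,0,0,0,-0.75],[0,0,0,0,0,-0.9],[0,0,0,0,0,-1.05],[0,0,0,0,0,-1.2],[0,0,0,0,0,-1.35],[0,0,0,0,0,-1.5],[0,0,0,0,0,-1.5875],[0,0,0,0,0,-1.5875],[0,0,0,0,0,-1.5875],[0,0,0,0,0,-1.5875]]'; python3 - <<'E'
from cell import arm, camrig, monitor, job
import cv2,numpy as np
s=monitor.sense();print(s['eef_pos'],s['ee_rot'].round(3).tolist(),s['joints'].round(2))
a=camrig.get_image("side");cv2.imwrite("pics/s_h.png",a[:,:,::-1]);b=camrig.get_image("top");cv2.imwrite("pics/t_h.png",b[:,:,::-1])
E
```

```text
clock: 11.85
eef_pos: [0.7024, 0.0005, 0.2179]
ee_rot: [[-0.388, 0.922, -0.003], [0.922, 0.388, 0.0], [0.002, -0.003, -1.0]]
contact_force: [-1.1, 0.2, -0.5]
width: 0.124
finger_force: 45.0
clock: 13.25
eef_pos: [0.703, 0.0006, 0.2197]
ee_rot: [[-0.915, -0.404, -0.0], [-0.404, 0.915, -0.0], [0.0, -0.0, -1.0]]
contact_force: [1.2, 0.2, -1.5]
width: 0.121
finger_force: 45.0
[7.03017516e-01 6.07726876e-04 2.19701373e-01] [[-0.915, -0.404, -0.0], [-0.404, 0.915, -0.0], [0.0, -0.0, -1.0]] [ 0.34  0.8  -0.79  1.31  0.57  1.25  1.53]
```

```bash
python3 - <<'E'
from h import *
import cv2
print("tri", *tri((442,318.3),(396.4,194.8)))
s=cv2.imread("pics/side0.png");t=cv2.imread("pics/top0.png")
def enl(im,x,y,r,k=0):
    c=im[y-r:y+r,x-r:x+r];return cv2.resize(c,(400,400),interpolation=cv2.INTER_CUBIC)
h=cv2.imread("pics/s_h.png")
cv2.imwrite("pics/sh.png",np.hstack([enl(s,442,315,25),enl(t,396,195,20)]))
E
```

```text
tri [ 7.03700932e-01 -4.20488310e-04  8.69267656e-02] 0.0010247583319648033
```

View pics/sh.png

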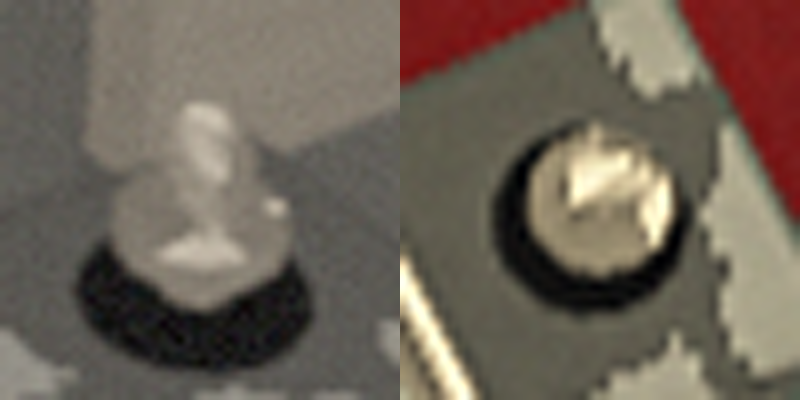

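```bash
python3 - <<'E'
from h import *
o,d=ray("top",(395.5,194.5));print(o+d*(.088-o[2])/d[2])
for v in(314,316,318):print(v,*tri((441.75,v),(395.5,194.5)))
print(proj("side",[[.7035,.001,.088],[.7035,-.001,.088]]))
E
```

```text
[0.70298022 0.0015464  0.088     ]
314 [0.70330172 0.00193376 0.09182033] 0.0013997672371910284
316 [0.70375094 0.00156883 0.08905367] 0.0010423676017143478
318 [0.70420113 0.00120222 0.08627992] 0.00068393176137995
[[440.81398838 317.17577506]
 [441.23141703 318.10664935]]
```

```bash
python3 steer.py '[[0,0,0.04,0,0,0],[0,0,0.07,0,0,0],[0,0,0.085,0,0,0],[0,0,0.085,0,0,0],[0,0,0.085,0,0,0]]' && python3 steer.py '[[0,0,0.003,0,0,0],[0,0,0.006,0,0,0],[0,0,0.009,0,0,0],[0,0,0.01,0,0,0],[0,0,0.01,0,0,0]]'
```

```text
clock: 13.85
eef_pos: [0.7039, 0.001, 0.136]
ee_rot: [[-0.914, -0.406, 0.001], [-0.406, 0.914, 0.001], [-0.002, 0.0, -1.0]]
contact_force: [1.0, 0.1, -0.8]
width: 0.125
finger_force: 45.0
clock: 14.35
eef_pos: [0.703, 0.0005, 0.1249]
ee_rot: [[-0.914, -0.407, -0.0], [-0.407, 0.914, -0.0], [0.0, -0.0, -1.0]]
contact_force: [0.8, -0.1, -1.8]
width: 0.121
finger_force: 45.0
```

```bash
python3 steer.py '[[0,0,0.003,0,0,0],[0,0,0.006,0,0,0],[0,0,0.008,0,0,0],[0,0,0.008,0,0,0]]' && python3 steer.py '[[0,0,0.002,0,0,0],[0,0,0.004,0,0,0],[0,0,0.005,0,0,0],[0,0,0.005,0,0,0],[0,0,0.005,0,0,0]]'
```

```text
clock: 14.75
eef_pos: [0.7029, 0.0005, 0.1165]
ee_rot: [[-0.914, -0.407, -0.001], [-0.407, 0.914, -0.0], [0.001, 0.0, -1.0]]
contact_force: [0.3, -0.4, -1.4]
width: 0.121
finger_force: 45.0
clock: 15.25
eef_pos: [0.7034, 0.0007, 0.113]
ee_rot: [[-0.914, -0.406, 0.001], [-0.406, 0.914, -0.0], [-0.001, -0.0, -1.0]]
contact_force: [-1.2, -1.3, 4.9]
width: 0.121
finger_force: 45.0
```

```bash
python3 steer.py '[[0,0,0.002,0,0,0],[0,0,0.004,0,0,0],[0,0,0.006,0,0,0],[0,0,0.0075,0,0,0],[0,0,0.0075,0,0,0],[0,0,0.0075,0,0,0],[0,0,0.0075,0,0,0]]'
```

```text
clock: 15.95
eef_pos: [0.7034, 0.0007, 0.1068]
ee_rot: [[-0.914, -0.406, 0.001], [-0.406, 0.914, -0.0], [-0.001, -0.001, -1.0]]
contact_force: [-3.6, -0.7, 12.6]
width: 0.121
finger_force: 45.0
```

```bash
python3 steer.py '[[0,0,0.001,0,0,0],[0,0,0.0015,0,0,0],[0,0,0.0015,0,0,0],[0,0,0.0015,0,0,0]]'; python3 - <<'E'
from cell import arm, camrig, monitor, job
import cv2,numpy as np
a=camrig.get_image("side")[190:400,330:530,::-1];b=camrig.get_image("top")[110:300,270:430,::-1]
cv2.imwrite("pics/end.png",np.hstack([cv2.resize(a,(440,462)),cv2.resize(b,(340,462))]))
s=monitor.sense();print(s['eef_pos'],s['contact_force'],s['finger_force'])
E
```

```text
clock: 16.35
eef_pos: [0.7035, 0.0008, 0.1067]
ee_rot: [[-0.914, -0.406, 0.002], [-0.406, 0.914, -0.001], [-0.001, -0.002, -1.0]]
contact_force: [-5.8, -2.1, 19.7]
width: 0.127
finger_force: 45.0
[0.7034776  0.00074893 0.1067258 ] [-4.93073199 -1.01687421 18.84279884] 45.007699728012085
```

View pics/end.png

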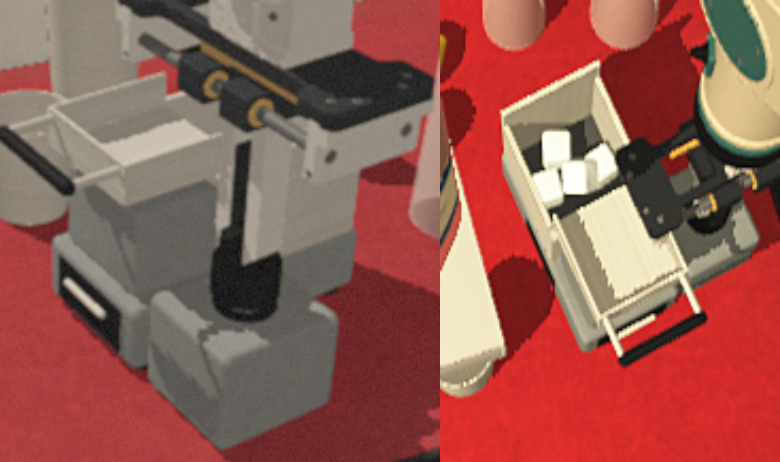

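The picture shows the knob seated on the deck at about (245,285), the four cubes in the hopper and the tray level. The push force rises stiffly at the end, so the switch is fully down with the grip still on.

```bash
python3 -c "
from cell import arm, camrig, monitor, job
print(job.finish_job())"
```

```text
the job is handed in; nothing more can be done
None
```

I handed the job in at about 16 s: all four cubes are in the hopper, the tray is back down, and the knob is home on the D-shaft, still gripped at 45 N and holding the switch fully down at about 19 N. The verdict was not returned, so this rests on the last camera views and force readings.

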